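Set the wash brushes to dry by size

ROBOT

A 6-joint arm with a two-finger parallel gripper is mounted at the origin on a cart in front of the work surface, level with it; the furniture and walls round the work are solid. World frame = base frame: x ahead of the robot, y to its left, z up, the work surface at z = 0. Lengths are in mm, angles in rad, forces in N, time in s.
With the tool pointing down it reaches from about 350 to 875 mm from the base axis. Payload 4.2 kg.
Tool frame: the origin (TCP) lies between the finger pads; the fingertips stand 25 mm ahead of it and the grasp point (between the pads) lies 6 mm ahead of it; z points along the fingers, y is the line along which they close (so a half turn about z gives the same grasp; the last joint's range is limited). The gripper opens to 85 mm and grips with 20 to 120 N. Pads are 22 mm wide; open, the fingers measure 114 mm over their backs; the gripper's body (76 mm by 85 mm) begins 54 mm behind the grasp point. The pads swing forward as they close: fully open they stand 13 mm farther back than shut.
Start: joints at [-0.95, 0.385, 0.008, 0, -1.194, -0.259], TCP at [221.238, -584.511, 256.312] pointing down, gripper open.
Joint ranges: [-3.14, 3.14], [-1.21, 2.06], [-1.07, 1.41], [-3.16, 2.05], [-2.99, -0.16], [-3.1, 3.1]. Speed limits (rad/s): [2.79, 2.79, 3.14, 3.14, 3.14, 3.14].

INTERFACE

Orientations are given as a unit quaternion [x, y, z, w].
In Python, from bench import arm gives the robot as it stands.
- The arm moves only by the shell command python3 -m pendant 'ROWS'. ROWS is JSON, a list of rows, each a list of 7 numbers: the shift along the tool's x, y, z in m, then the turn, a rotation vector about the tool's x, y, z in degrees, then the finger opening in m, from 0 to 0.0854. In form: [[x, y, z, wx, wy, wz, fingers], ...]. A call has 1 to 12 rows; each row shifts and turns the commanded pose from where the row before left it, along the tool's axes as they then stand; what a row does not reach is not made up. A row lasts 1/10 s, in which the tool goes at most 50 mm and 8.59 degrees, less where a joint would pass 70% of its speed; a pose out of reach is approached as far as the arm can. A call is refused whole if a number of a shift passes 0.05 or a number of a turn 8.59, either way. A call with a gripper value outside its range is refused whole. The fingers move at their own pace and stop on an object; the grip force is fixed at half the most. Time passes only in rows, so rows that do not move let the fingers close. It gives the time, the measured TCP pose, the force, the opening and the grip force at its end, in the units of the state.
- arm.read_state(): the state, without advancing time (a new reading comes with each control period).
- arm.get_image(name): name is "side" or "top" or "wrist"; returns a dict with "image" (420x560x3 uint8, red, green, blue), "fx", "fy", "cx", "cy" (pixels), "k1" (the pictures are not rectified: a ray, as slopes to the right and down, at radius r is drawn at 1 + k1 r^2 times it, then the intrinsics apply), "xyz" and "rotation" of the camera in the world. Camera axes: x right, y down, z forward; pixel columns grow to the right and rows downward; lengths in mm; the calibration is good to about 2 mm. A picture is of the moment at which its call begins. There is no depth.
- arm.job_done(): hands the job in; it is judged then, once.
The state is a dict: "clock": time; "joints": joint angles; "joint_vel": joint speeds; "joint_efforts": joint torques, N m; "position": TCP position; "ee_rot": TCP orientation; "contact_force": force on the tool from outside, world axes, zero at the start; "wrist_torque": the same for the moment, N m; "gripper_width": finger opening in mm; "grasp_force": force on a finger pad.
Only numpy, scipy, OpenCV 4.12 (cv2) and the standard library are available. Lean on these libraries where they do the work, as an engineer would, in place of code of your own. Each camera call takes 0.05 s, during which the arm holds its last target. There are 200 camera calls.

TASK

Lay the four flat wash brushes to dry in the notched wooden rest, one to a notch, in order of width: the widest in the notch nearest the open turps jar, then narrower step by step to the other end. Each brush lies with its handle in the notches of both rails and its ferrule and bristles out past the lower rail, so that it drains away from the handle. Leave the two jars beside the rest where they are.

Things in the scene. Friction and masses are not known exactly. Their poses are not given: they have to be found in the camera images.
- wash_brush_a: widest of four flat brushes: wood handle, steel ferrule, bristles 42 mm wide. Origin on the axis where handle meets ferrule, 8 mm up as it lies; x points to the bristles (tips at +66 mm), z up. Ferrule 32 mm long. Handle from 0 to -120 mm, 16 mm thick at -22, 13 at -50 (grasp here), 11 at -80; balances near -21. Seated, its origin is at about x = +55, z = +33 mm of the rest.
- wash_brush_b: second widest of four flat brushes: wood handle, steel ferrule, bristles 32 mm wide. Origin on the axis where handle meets ferrule, 7 mm up as it lies; x points to the bristles (tips at +62 mm), z up. Ferrule 32 mm long. Handle from 0 to -120 mm, 15 mm thick at -22, 12 at -50 (grasp here), 10 at -80; balances near -25. Seated, its origin is at about x = +55, z = +33 mm of the rest.
- wash_brush_c: third widest of four flat brushes: wood handle, steel ferrule, bristles 23 mm wide. Origin on the axis where handle meets ferrule, 7 mm up as it lies; x points to the bristles (tips at +58 mm), z up. Ferrule 32 mm long. Handle from 0 to -120 mm, 13 mm thick at -22, 11 at -50 (grasp here), 9 at -80; balances near -30. Seated, its origin is at about x = +55, z = +33 mm of the rest.
- wash_brush_d: narrowest of four flat brushes: wood handle, steel ferrule, bristles 14 mm wide. Origin on the axis where handle meets ferrule, 6 mm up as it lies; x points to the bristles (tips at +54 mm), z up. Ferrule 32 mm long. Handle from 0 to -120 mm, 12 mm thick at -22, 10 at -50 (grasp here), 8 at -80; balances near -36. Seated, its origin is at about x = +55, z = +33 mm of the rest.
- rest: fixed wooden brush rest, 226 mm long (y), 104 deep (x): two rails 12 mm thick between end cheeks 62 mm high, open between. Origin: centre of its underside; x points from the tall rail (x = -36, top 56 high) to the low one (x = +36, top 42). In each rail four 90-degree V notches, 16 deep, bottoms 40 and 26 high, at y = -81, -27, 27, 81: handles lie 54 mm apart, bristle end 8 degrees down.
- turps_jar: open clear glass jar of turps without a lid, 72 mm across and 82 mm high, standing at one end of the rest (its +y or its -y end), beside the lower rail. Origin: centre of its underside.
- lidded_jar: glass jar with a black screw lid, 56 mm across and 75 mm high, standing at the other end of the rest. Origin: centre of its underside.

How it is judged:
By the outcome, as a careful person would: the job done as asked, in the order asked, and still so for the second after the job is handed in, with the robot touching nothing.
It also fails if it takes over 99 s, if anything falls off the work surface, if the arm or the gripper's body presses on something with over 40 N, if the wrist force passes 120 N, or if a joint passes its speed limit or range.

## Working session

There is one attempt and no reset: what is moved stays moved. The work goes in short steps, Python scripts to look and compute and a shell command to move; the robot and the scene stay as the last step left them, time stands still between calls to the robot, and variables do not carry over. Pictures are saved under pics/ and viewed, at most 14 in all, crops included, and the job is handed in when it is done.

```bash
ls; mkdir -p pics; python3 - <<'E'
from bench import arm
import cv2
for n in("top","side"):
    d=arm.get_image(n);cv2.imwrite(f"pics/{n}0.png",d["image"][:,:,::-1])
    print(n,{k:v for k,v in d.items() if k!="image"})
print(arm.read_state())
E
```

```text
pics
top {'fx': 489.52715934238023, 'fy': 489.52715934238023, 'cx': 277.3540864598073, 'cy': 213.2690347010859, 'k1': 0.03954063230264198, 'xyz': array([ 417.16849707,  132.05372973, 1262.12133638]), 'rotation': array([ 0.70613333, -0.70431767,  0.04204938, -0.05953314])}
side {'fx': 421.44808163199673, 'fy': 421.44808163199673, 'cx': 279.178589939543, 'cy': 202.41298809030118, 'k1': 0.029463244774684164, 'xyz': array([ 117.09530574, 1025.568608  ,  875.66275022]), 'rotation': array([-0.22000384,  0.87774059, -0.41153119,  0.10868235])}
{'clock': 0.1, 'joints': array([-9.50393914e-01,  3.85492259e-01,  6.79127169e-03, -4.40305263e-04,
       -1.19402287e+00, -2.58584996e-01]), 'joint_vel': array([ 0.00104137, -0.00310504,  0.00280838,  0.0018739 ,  0.00039589,
        0.00207043]), 'joint_efforts': array([-6.35153501e-04, -3.93320203e+01,  1.88930476e+01,  4.19807285e+00,
       -2.62677298e-03,  2.00138982e-05]), 'position': array([ 221.08154506, -584.09350457,  255.33380582]), 'ee_rot': array([-1.79843567e-01,  9.83694729e-01,  9.59243089e-04, -2.24878669e-04]), 'contact_force': array([-0.34088222, -0.28150818,  0.57807832]), 'wrist_torque': array([-0.08324741, -0.01305017,  0.09785462]), 'grasp_force': 0.0, 'gripper_width': 85.53650163456464}
```

View pics/top0.png

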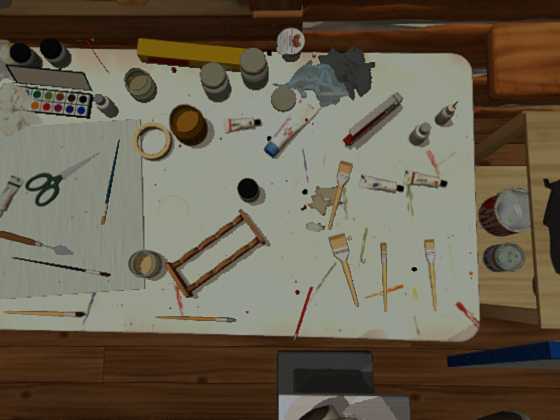

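View pics/side0.png

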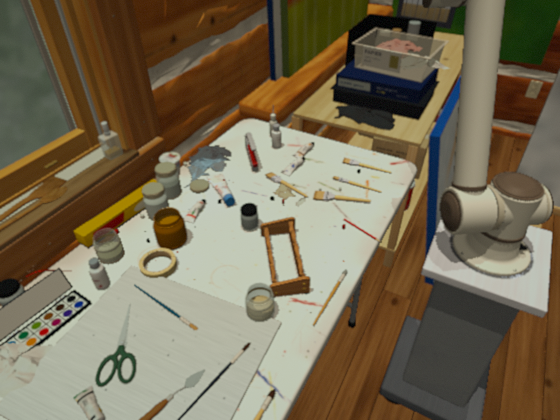

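The top view shows the rest near (215,252), the turps jar at (147,263) and the lidded jar at (248,190). The four brushes are near (342,195), (343,268), (384,275) and (432,273). The side view has the rest near (285,255).

```bash
cat > h.py <<'E'
import numpy as np, cv2
from scipy.spatial.transform import Rotation as R
from bench import arm
def rays(d,px):
    px=np.atleast_2d(np.float64(px))
    k=np.array([[d["fx"],0,d["cx"]],[0,d["fy"],d["cy"]],[0,0,1]])
    u=cv2.undistortPoints(px[:,None],k,np.array([d["k1"],0,0,0]))[:,0]
    r=R.from_quat(d["rotation"]).apply(np.c_[u,np.ones(len(u))])
    return r/np.linalg.norm(r,axis=1)[:,None]
def plane(d,px,z):
    r=rays(d,px); return d["xyz"]+r*((z-d["xyz"][2])/r[:,2])[:,None]
def tri(v):  # [(d,px),...] -> point, rms miss
    A=np.zeros((3,3));b=np.zeros(3);L=[]
    for d,p in v:
        r=rays(d,p)[0];M=np.eye(3)-np.outer(r,r);A+=M;b+=M@d["xyz"];L.append((M,d["xyz"]))
    x=np.linalg.solve(A,b); return x,np.sqrt(np.mean([np.sum((M@(x-c))**2) for M,c in L]))
def proj(d,P):
    k=np.array([[d["fx"],0,d["cx"]],[0,d["fy"],d["cy"]],[0,0,1]])
    Q=R.from_quat(d["rotation"]).inv().apply(np.atleast_2d(P)-d["xyz"])
    return cv2.projectPoints(Q,np.zeros(3),np.zeros(3),k,np.array([d["k1"],0,0,0]))[0][:,0]
def save(n,f,crop=None,s=1):
    d=arm.get_image(n); im=d["image"][:,:,::-1]
    if crop: x,y,w,h=crop; im=im[y:y+h,x:x+w]
    cv2.imwrite(f,cv2.resize(im,None,fx=s,fy=s,interpolation=cv2.INTER_CUBIC)); return d
def brushes(d,box,z=7,amin=60):
    """wood/bristle colored elongated blobs in box -> list of plane points"""
    x,y,w,h=box; im=d["image"][y:y+h,x:x+w]
    hsv=cv2.cvtColor(np.ascontiguousarray(im),cv2.COLOR_RGB2HSV)
    m=((hsv[...,0]<26)&(hsv[...,0]>6)&(hsv[...,1]>75)).astype(np.uint8)
    m=cv2.morphologyEx(m,cv2.MORPH_CLOSE,np.ones((5,5)))
    cs,_=cv2.findContours(m,cv2.RETR_EXTERNAL,cv2.CHAIN_APPROX_NONE); out=[]
    for c in cs:
        if cv2.contourArea(c)<amin: continue
        mm=np.zeros_like(m);cv2.drawContours(mm,[c],-1,1,-1)
        p=np.argwhere(mm)[:,::-1]+[x,y]
        out.append((p,plane(d,p,z)[:,:2]))
    return out
E
python3 - <<'E'
from h import *
t=arm.get_image("top"); s=arm.get_image("side")
for p,P in brushes(t,(310,150,150,165)):
    m=P.mean(0);U,S,V=np.linalg.svd(P-m,full_matrices=False);a=V[0];q=(P-m)@a;w=(P-m)@V[1]
    ends=[(q.min(),np.ptp(w[q<q.min()+25])),(q.max(),np.ptp(w[q>q.max()-25]))]
    if ends[0][1]>ends[1][1]: a=-a;q=-q;w=-w
    i=q.argmax()
    print("n",len(p),"ctr px",p.mean(0).round(),"c",m.round(),"yaw",np.degrees(np.arctan2(a[1],a[0])).round(1),"tip",(m+a*q.max()).round(),"butt",(m+a*q.min()).round(),"len",np.ptp(q).round(),"w",[round(e[1]) for e in ends])
def crop(d,b,k,f):
    x,y,w,h=b;cv2.imwrite(f,cv2.resize(d["image"][y:y+h,x:x+w,::-1],None,fx=k,fy=k,interpolation=cv2.INTER_CUBIC))
crop(t,(120,165,150,140),4,"pics/c1.png")
crop(s,(230,195,110,130),4.6,"pics/c2.png")
print(plane(t,[[330,380],[248,190],[147,263]],0).round())
E
```

```text
n 308 ctr px [385. 287.] c [ 411. -109.] yaw 169.3 tip [354. -98.] butt [ 465. -119.] len 113.0 w [14, 57]
n 187 ctr px [432. 284.] c [ 420. -226.] yaw 2.9 tip [ 472. -223.] butt [ 356. -229.] len 116.0 w [12, 7]
n 227 ctr px [350. 281.] c [426. -20.] yaw 15.8 tip [478.  -5.] butt [364. -37.] len 118.0 w [15, 9]
n 99 ctr px [429. 244.] c [ 520. -221.] yaw 175.2 tip [ 507. -220.] butt [ 534. -222.] len 27.0 w [23, 23]
n 218 ctr px [338. 241.] c [528.   9.] yaw -73.8 tip [533. -12.] butt [522.  29.] len 42.0 w [34, 33]
n 706 ctr px [327. 200.] c [633.  36.] yaw 150.3 tip [581.  66.] butt [679.  10.] len 113.0 w [38, 71]
n 134 ctr px [345. 167.] c [721. -13.] yaw 71.0 tip [726.   2.] butt [716. -28.] len 32.0 w [30, 29]
n 94 ctr px [432. 160.] c [ 739. -239.] yaw 20.1 tip [ 767. -229.] butt [ 704. -251.] len 67.0 w [13, 8]
[[185.  32.   0.]
 [662. 241.   0.]
 [470. 499.   0.]]
```

View pics/c1.png

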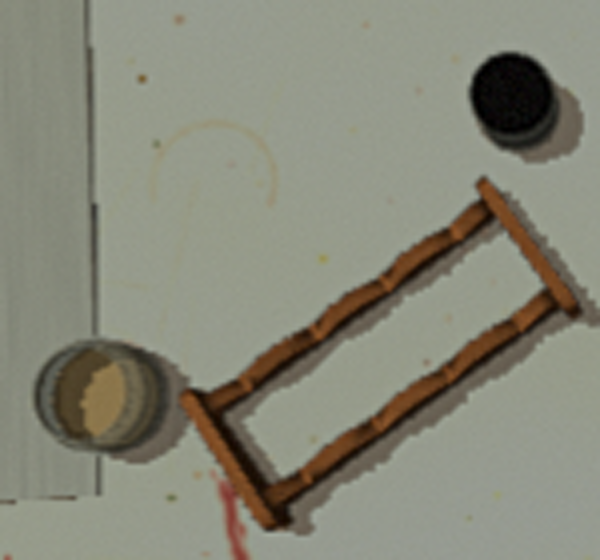

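View pics/c2.png

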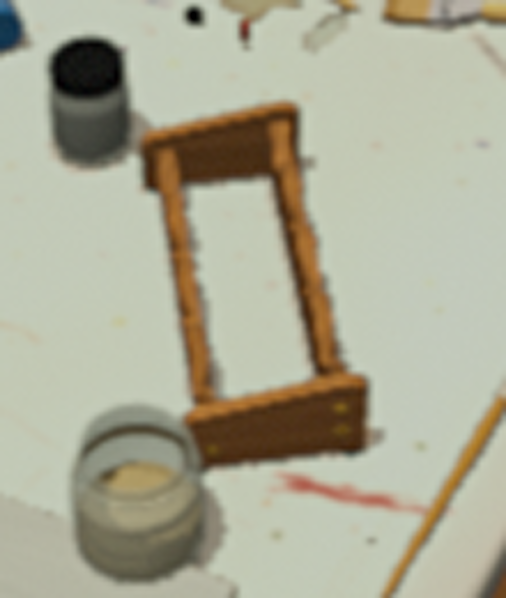

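Crops: the turps-side cheek has two screws at the robot end and one at the far end. So the low rail is the far one, with the turps jar at its end. The cheek top corners are readable in both views. I'll triangulate them and move the wrist camera over brushes C and D.

```bash
python3 - <<'E'
from h import *
t=arm.get_image("top"); s=arm.get_image("side")
T=np.array([[188,398],[275,520],[483,182],[572,310]])/4+[120,165]
S=np.array([[190,412],[362,382],[147,143],[295,108]])/4.6+[230,195]
for a,b in zip(T,S):
    x,e=tri([(t,a),(s,b)]);print(x.round(1),e.round(1),plane(t,a,62)[0].round(1))
E
python3 -m pendant '[[-0.0294,0.0262,0,0,0,0,0.085],[-0.0294,0.0262,0,0,0,0,0.085],[-0.0294,0.0262,0,0,0,0,0.085],[-0.0294,0.0262,0,0,0,0,0.085],[-0.0294,0.0262,0,0,0,0,0.085],[-0.0294,0.0262,0,0,0,0,0.085],[-0.0294,0.0262,0,0,0,0,0.085],[-0.0294,0.0262,0,0,0,0,0.085],[-0.0294,0.0262,0,0,0,0,0.085],[-0.0294,0.0262,0,0,0,0,0.085],[-0.0294,0.0262,0,0,0,0,0.085],[-0.0294,0.0262,0,0,0,0,0.085]]'
python3 - <<'E'
from h import *
d=save("wrist","pics/w1.png"); print({k:v for k,v in d.items() if k!="image"})
E
```

```text
[465.7 437.2  42.5] 1.1 [464.  431.9  62. ]
[390.6 379.1  48.5] 0.4 [390.5 376.2  62. ]
[601.1 255.6  35. ] 0.8 [597.8 253.2  62. ]
[521.2 198.5  52.4] 2.2 [518.3 197.2  62. ]
clock: 1.5
position: [440.4, -164.0, 256.6]
ee_rot: [-0.18, 0.984, -0.0, 0.0]
contact_force: [1.0, 0.3, 0.5]
gripper_width: 84.8
grasp_force: 0.0
{'fx': 304.0816653581094, 'fy': 304.0816653581094, 'cx': 279.1770860079027, 'cy': 213.29814559412296, 'k1': -0.057990470403178826, 'xyz': array([ 368.38898787, -191.26037326,  374.63144671]), 'rotation': array([0.56149192, 0.81358459, 0.12392169, 0.08631537])}
```

View pics/w1.png

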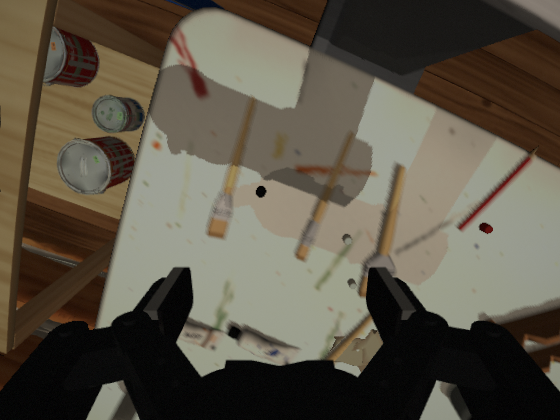

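Wrist view: C runs from butt (252,98) to bristles (216,235). D runs from butt (350,134) to bristles (300,256), and A from butt (400,166), partly behind a finger. Next I'll measure the C and D axes from the wrist and top views.

```bash
cat >> h.py <<'E'
def handle(d,b,f=None,z=7,sat=75):
    """b: approx butt & bristle-tip px. Wood-coloured px near that segment; returns axis by line fit on plane z"""
    b=np.float64(b); im=np.ascontiguousarray(d["image"]); hsv=cv2.cvtColor(im,cv2.COLOR_RGB2HSV)
    m=((hsv[...,0]<27)&(hsv[...,0]>5)&(hsv[...,1]>sat)).astype(np.uint8)
    k=np.zeros_like(m);cv2.line(k,tuple(map(int,b[0])),tuple(map(int,b[1])),1,13)
    m&=k; n,l,st,_=cv2.connectedComponentsWithStats(m); i=1+st[1:,4].argmax()
    p=np.argwhere(l==i)[:,::-1]; P=plane(d,p,z)[:,:2]
    vx,vy,x0,y0=cv2.fitLine(np.float32(P),cv2.DIST_HUBER,0,.01,.01).ravel()
    B=plane(d,b,z)[:,:2]; a=np.array([vx,vy]); a*=np.sign(a@(B[1]-B[0])); q=(P-[x0,y0])@a
    butt=np.array([x0,y0])+a*q.min(); j=np.array([x0,y0])+a*q.max()
    return dict(n=len(p),yaw=np.degrees(np.arctan2(a[1],a[0])).round(1),butt=butt.round(1),joint=j.round(1),L=np.ptp(q).round(1),grasp=(butt+70*a).round(1))
E
python3 - <<'E'
from h import *
w=arm.get_image("wrist");t=arm.get_image("top")
for n,a in dict(C=[(252,96),(231,188)],D=[(351,130),(318,212)],A=[(401,162),(383,252)]).items():
    print(n,"w",handle(w,a))
for n,a in dict(C=[(436,312),(430,262)],D=[(386,314),(384,266)],A=[(358,308),(343,262)],B=[(330,230),(341,190)]).items():
    print(n,"t",handle(t,a))
    print(n,"t",handle(t,a,z=20)["butt"])
def crop(d,b,k,f):
    x,y,w,h=b;return cv2.resize(d["image"][y:y+h,x:x+w,::-1],None,fx=k,fy=k,interpolation=cv2.INTER_CUBIC)
i1=crop(t,(310,150,140,165),3.4,0);i2=crop(w,(190,80,230,190),1,0);i2=crop(w,(205,85,215,190),2.6,0)
o=np.zeros((max(len(i1),len(i2)),800,3),np.uint8);i2=i2[:,:320];o[:len(i1),:i1.shape[1]]=i1;o[:len(i2),480:]=i2[:,:320];cv2.imwrite("pics/c3.png",o[:600])
E
```

```text
C w {'n': 607, 'yaw': np.float32(5.1), 'butt': array([ 355.2, -231.4]), 'joint': array([ 472.8, -220.9]), 'L': np.float64(118.0), 'grasp': array([ 424.9, -225.2])}
D w {'n': 775, 'yaw': np.float32(1.6), 'butt': array([ 349.8, -109.3]), 'joint': array([ 467.9, -106.1]), 'L': np.float64(118.1), 'grasp': array([ 419.8, -107.4])}
A w {'n': 853, 'yaw': np.float32(16.0), 'butt': array([364.7, -35.9]), 'joint': array([478.7,  -3.1]), 'L': np.float64(118.7), 'grasp': array([432. , -16.6])}
C t {'n': 54, 'yaw': np.float32(2.6), 'butt': array([ 356.2, -229.8]), 'joint': array([ 392.9, -228.1]), 'L': np.float64(36.8), 'grasp': array([ 426.1, -226.6])}
C t [ 356.8 -226.1]Traceback (most recent call last):
  File "<stdin>", line 6, in <module>
  File "h.py", line 43, in handle
    m&=k; n,l,st,_=cv2.connectedComponentsWithStats(m); i=1+st[1:,4].argmax()
                                                            ~~~~~~~~~~~~~~~^^
ValueError: attempt to get argmax of an empty sequence
```

```bash
cat >> h.py <<'E'
def goal(p,yaw,pitch=0):
    """TCP at p, tool x along -(brush x at yaw), pitch>0: brush x end down. Prints turn, shift before (current axes) and shift after the turn, mm"""
    s=arm.read_state(); Rc=R.from_quat(s["ee_rot"])
    Rt=R.from_euler("ZY",[yaw,pitch],degrees=True)*R.from_matrix(np.diag([-1.,1,-1]))
    print("turn deg",(Rc.inv()*Rt).as_rotvec(degrees=True).round(1),"before",Rc.inv().apply(np.array(p)-s["position"]).round(1),"after",Rt.inv().apply(np.array(p)-s["position"]).round(1),"pos",s["position"].round(1))
E
python3 -c "
from h import *
goal([424.9,-225.2,120],4.5)"
```

```text
turn deg [-0.   0.  16.5] before [ 36.7 -51.6 136.4] after [ 20.6 -59.9 136.4] pos [ 440.7 -163.9  256.4]
```

```bash
python3 -m pendant '[[0,0,0.03,0,0,8.2,0.06],[0,0,0.03,0,0,8.3,0.06],[0.01,-0.03,0.03,0,0,0,0.06],[0.0106,-0.0299,0.03,0,0,0,0.06],[0,0,0.0164,0,0,0,0.06],[0,0,0,0,0,0,0.06],[0,0,0,0,0,0,0.06]]'
python3 - <<'E'
from h import *
d=save("wrist","pics/w2.png")
s=arm.read_state();print(proj(d,[[355,-231,7],[473,-221,7],[424.9,-225.2,7]]).round())
goal([424.9,-225.2,28],4.5)
E
```

```text
clock: 2.35
position: [423.8, -227.5, 120.3]
ee_rot: [-0.037, 0.999, -0.0, 0.0]
contact_force: [-0.9, 0.0, 0.1]
gripper_width: 59.7
grasp_force: 0.0
[[282. 130.]
 [283. 274.]
 [283. 220.]]
turn deg [-0.   0.1 -0.3] before [-0.5  2.1 92.9] after [-0.7  2.1 92.9] pos [ 424.4 -227.3  120.9]
```

View pics/w2.png

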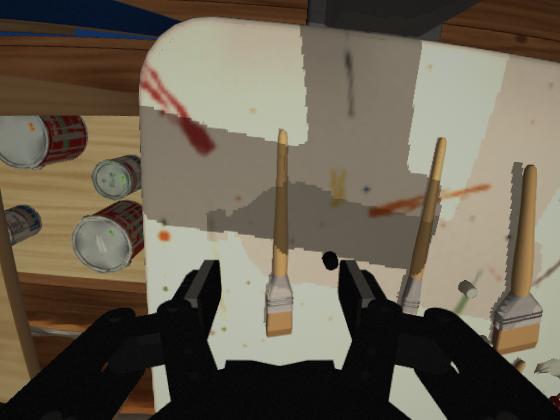

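C is centred in the wrist view, with its butt at (283,130) and ferrule joint at (280,275). I'll check heights from the two wrist views, then descend.

```bash
python3 - <<'E'
from h import *
d=arm.get_image("wrist")
w1=dict(fx=304.0816653581094,fy=304.0816653581094,cx=279.1770860079027,cy=213.29814559412296,k1=-0.057990470403178826,xyz=np.array([368.38898787,-191.26037326,374.63144671]),rotation=np.array([0.56149192,0.81358459,0.12392169,0.08631537]))
w1["image"]=cv2.imread("pics/w1.png")[:,:,::-1]
for n,a,b in [("C",[(252,96),(231,188)],[(283,127),(280,278)]),("D",[(351,130),(318,212)],[(442,136),(417,278)]),("A",[(401,162),(383,252)],[(530,162),(516,292)])]:
    h=handle(d,b); print(n,h)
    pa=proj(w1,[*handle(w1,a)["butt"],7]);pb=proj(d,[*h["butt"],7])
    print("  butt 2-view",[q.round(1) for q in tri([(w1,pa),(d,pb)])])
E
python3 -m pendant '[[0,0.002,0.04,0,0,0,0.06],[0,0,0.03,0,0,0,0.06],[0,0,0.015,0,0,0,0.06],[0,0,0.006,0,0,0,0.06],[0,0,0,0,0,0,0.06]]'
```

```text
C {'n': 1759, 'yaw': np.float32(3.4), 'butt': array([ 355. , -230.8]), 'joint': array([ 474.5, -223.6]), 'L': np.float64(119.7), 'grasp': array([ 424.9, -226.6])}
  butt 2-view [array([ 356. , -230.6,  -19.3]), np.float64(0.2)]
D {'n': 1658, 'yaw': np.float32(2.1), 'butt': array([ 350.1, -110.3]), 'joint': array([ 469.3, -106. ]), 'L': np.float64(119.3), 'grasp': array([ 420. , -107.8])}
  butt 2-view [array([ 350.7, -103.3,   -6.3]), np.float64(0.4)]
A {'n': 1827, 'yaw': np.float32(12.6), 'butt': array([364.3, -33.1]), 'joint': array([482.2,  -6.6]), 'L': np.float64(120.9), 'grasp': array([432.6, -17.7])}
  butt 2-view [array([365.5, -31.6,   5. ]), np.float64(1.0)]
clock: 2.95
position: [424.3, -224.7, 29.3]
ee_rot: [-0.037, 0.999, -0.0, 0.0]
contact_force: [-0.6, -0.2, 0.6]
gripper_width: 60.1
grasp_force: 0.0
```

```bash
python3 -m pendant '[[0,0,0.001,0,0,0,0.03],[0,0,0.001,0,0,0,0.02],[0,0,0.001,0,0,0,0.02],[0,0,0,0,0,0,0],[0,0,0,0,0,0,0],[0,0,0,0,0,0,0],[0,0,0,0,0,0,0],[0,0,0,0,0,0,0]]'
```

```text
clock: 3.75
position: [424.0, -224.9, 26.5]
ee_rot: [-0.037, 0.999, -0.0, 0.0]
contact_force: [-1.8, 1.1, 6.0]
gripper_width: 8.9
grasp_force: 58.9
```

```bash
python3 -m pendant '[[0,0,-0.02,0,0,0,0],[0,0,-0.045,0,0,0,0],[0,0,-0.045,0,0,-8,0],[0,0,-0.045,0,0,-8,0],[0,0,-0.04,0,0,-8,0],[0,0,0,0,0,-8,0],[0,0,0,0,0,0,0]]'
python3 - <<'E'
from h import *
d=save("wrist","pics/w3.png")
goal([460,290,225],36)
E
```

```text
clock: 4.45
position: [423.6, -224.7, 221.8]
ee_rot: [-0.311, 0.951, -0.0, 0.001]
contact_force: [-0.8, 0.8, -0.8]
gripper_width: 8.7
grasp_force: 58.8
turn deg [0.1 0.  0. ] before [-332.7  394.3   -4.1] after [-332.4  394.6   -4.4] pos [ 423.  -224.6  220.6]
```

View pics/w3.png

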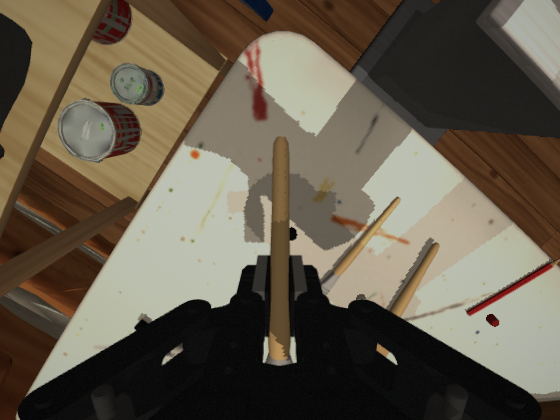

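The brush is held straight: the handle runs from butt (281,140) up between the pads. Next, to the rest.

```bash
python3 -m pendant '[[-0.0277,0.0329,0,0,0,0,0],[-0.0277,0.0329,0,0,0,0,0],[-0.0277,0.0329,0,0,0,0,0],[-0.0277,0.0329,0,0,0,0,0],[-0.0277,0.0329,0,0,0,0,0],[-0.0277,0.0329,0,0,0,0,0],[-0.0277,0.0329,0,0,0,0,0],[-0.0277,0.0329,0,0,0,0,0],[-0.0277,0.0329,0,0,0,0,0],[-0.0277,0.0329,0,0,0,0,0],[-0.0277,0.0329,0,0,0,0,0],[-0.0277,0.0329,0,0,0,0,0]]' && python3 -m pendant '[[0,0,0,0,0,0,0],[0,0,0,0,0,0,0]]'
python3 - <<'E'
from h import *
import pickle
d=save("wrist","pics/w4.png");pickle.dump(d,open("w4.pkl","wb"))
E
```

```text
clock: 5.7
position: [457.6, 291.3, 218.9]
ee_rot: [-0.31, 0.951, -0.001, -0.002]
contact_force: [0.3, -0.0, -1.0]
gripper_width: 9.1
grasp_force: 58.8
clock: 5.9
position: [457.5, 290.2, 218.6]
ee_rot: [-0.311, 0.951, -0.001, -0.002]
contact_force: [-0.0, -0.5, -0.5]
gripper_width: 9.3
grasp_force: 58.9
```

View pics/w4.png

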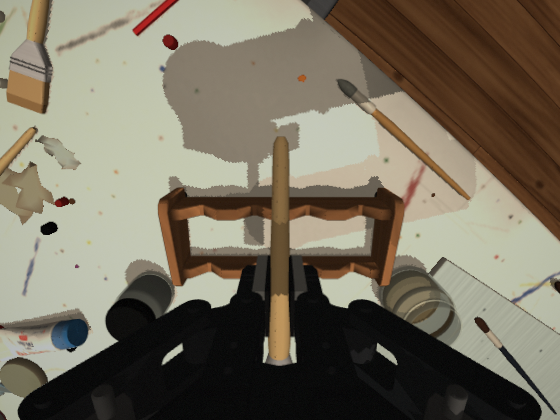

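The wrist view has the rest nearly square to the tool. The tall rail is at rows 195–218 and the low rail near row 265. Cheeks are at columns 165–185 and 385–402, the turps jar at (425,305) and the lidded jar at (140,305). I'll take a second view further forward for parallax.

```bash
python3 -m pendant '[[-0.04,0,0,0,0,0,0],[-0.04,0,0,0,0,0,0],[0,0,0,0,0,0,0],[0,0,0,0,0,0,0],[0,0,0,0,0,0,0]]'
python3 - <<'E'
from h import *
import pickle
d=arm.get_image("wrist");pickle.dump(d,open("w5.pkl","wb"))
e=pickle.load(open("w4.pkl","rb"))
f=lambda d,y,h:cv2.resize(d["image"][y:y+h,150:410,::-1],None,fx=3,fy=3,interpolation=cv2.INTER_CUBIC)
cv2.imwrite("pics/c5.png",np.vstack([f(e,182,105),f(d,110,95)]))
E
```

```text
clock: 6.45
position: [522.3, 335.7, 220.6]
ee_rot: [-0.31, 0.951, -0.0, -0.001]
contact_force: [-0.6, -0.2, 0.2]
gripper_width: 9.1
grasp_force: 58.9
```

View pics/c5.png

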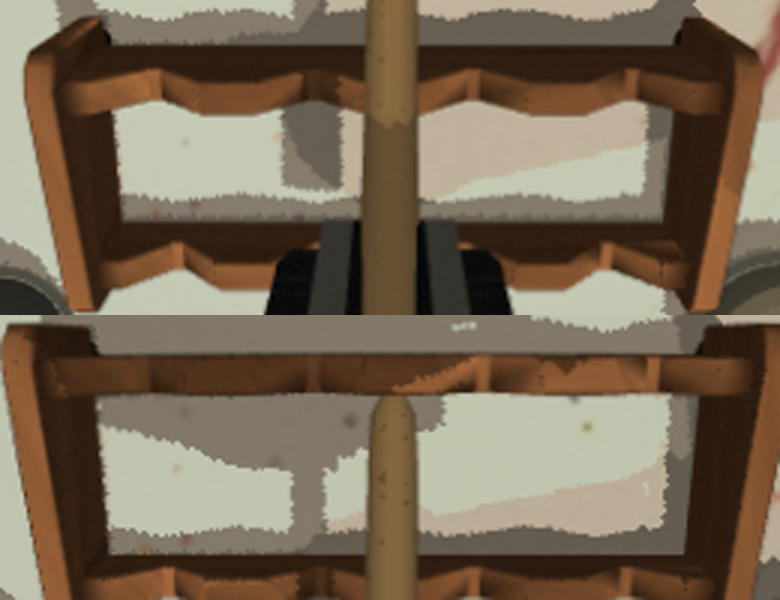

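Crops: the tall-rail notch valleys show in both views at crop columns about 155, 315, 474 and 632, and the low-rail ones at 180 and 607. Triangulating them.

```bash
python3 - <<'E'
from h import *
import pickle
e=pickle.load(open("w4.pkl","rb"));d=pickle.load(open("w5.pkl","rb"))
a=np.array([(155,70),(315,69),(474,70),(632,69),(180,243),(607,243)])/3+[150,182]
b=(np.array([(150,357),(314,356),(484,357),(655,357),(167,567),(627,567)])-[0,315])/3+[150,110]
P=[]
for p,q in zip(a,b):
    x,r=tri([(e,p),(d,q)]);P.append(x);print(x.round(1),r.round(2))
P=np.array(P)
# per-view planes with nominal z as a check; rigid 2D fit to notch grid
z=np.array([40,40,40,40,26,26]); M=np.array([(-42,-81),(-42,-27),(-42,27),(-42,81),(30,-81),(30,81)],float)
def fit(Q):
    m,q=M.mean(0),Q.mean(0);H=(M-m).T@(Q-q);th=np.arctan2(H[0,1]-H[1,0],H[0,0]+H[1,1]);c,s=np.cos(th),np.sin(th);T=np.array([[c,-s],[s,c]])
    return np.degrees(th).round(2),(q-T@m).round(1),np.sqrt(((M@T.T+q-T@m-Q)**2).sum(1)).round(1)
print("tri",fit(P[:,:2]))
for D,pp in((e,a),(d,b)): print(fit(np.array([plane(D,p,h)[0,:2] for p,h in zip(pp,z)])))
# butt of held brush in tool frame
s=arm.read_state();Rc=R.from_quat(s["ee_rot"])
for h in(195,200,205):
    print(Rc.inv().apply(plane(d,[150+392/3,110+78/3],h)[0]-s["position"]).round(1))
for D in(e,d): pass
E
```

```text
[508.4 231.1  40.9] 1.09
[477.2 273.9  39.3] 0.02
[445.6 317.5  39.2] 0.05
[413.3 361.1  39. ] 0.29
[567.  272.5  26.3] 0.48
[471.6 403.4  25.4] 0.21
tri (np.float64(36.06), array([495.1, 320.5]), array([0.9, 0.2, 0.4, 0.2, 0.2, 0.3]))
(np.float64(36.27), array([495.1, 320.2]), array([0.2, 0.3, 0.3, 0.3, 0.4, 0.5]))
(np.float64(36.03), array([495. , 320.5]), array([1.8, 0.2, 0.5, 0.3, 0.7, 0.4]))
[69.4  0.6 26.1]
[69.7  0.5 21.1]
[69.9  0.5 16.1]
```

```bash
cat >> h.py <<'E'
C0,YAW=np.array([495.1,320.4]),36.1
def place(y,up,ahead=19.5,dx=0):
    T=R.from_euler("z",YAW,degrees=True)
    p=T.apply([5.5+dx+ahead*.139,y,40+ahead*.99]); p[:2]+=C0; p[2]+=up
    goal(p,YAW,8)
E
python3 -c "
from h import *
place(-27,40);place(-27,2)"
```

```text
turn deg [-0.   7.9  0.1] before [ 22.8 -23.6 121.7] after [  5.7 -23.6 123.7] pos [522.2 336.  221. ]
turn deg [-0.   7.9  0.1] before [ 22.8 -23.6 159.7] after [  0.4 -23.6 161.3] pos [522.2 336.  221. ]
```

```bash
python3 -m pendant '[[0.011,-0.012,0.03,0,0,0,0],[0.0118,-0.0116,0.03,0,0,0,0],[0,0,0.03,0,0,0,0],[0,0,0.03,0,7.9,0,0],[0,0,0,0,0,0,0],[0,0,0,0,0,0,0]]'
python3 -c "
from h import *
place(-27,2)
d=save('wrist','pics/w6.png',(130,130,300,200),2.6)"
```

```text
clock: 7.1
position: [518.4, 304.4, 100.0]
ee_rot: [-0.31, 0.948, -0.022, -0.066]
contact_force: [-0.5, -0.2, 0.1]
gripper_width: 8.8
grasp_force: 58.9
turn deg [-0.1  0.   0.1] before [-4.2 -0.4 38.5] after [-4.2 -0.4 38.5] pos [518.4 304.4 100. ]
```

View pics/w6.png

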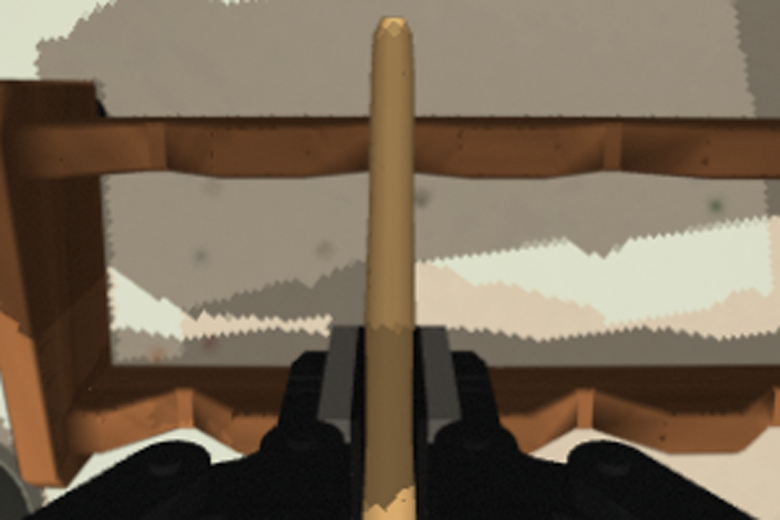

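The handle (crop column 392) hangs over the second notch (columns 155 and 612 average to about 385). Descend and release.

```bash
python3 -m pendant '[[-0.004,0,0.02,0,0,0,0],[0,0,0.012,0,0,0,0],[0,0,0.004,0,0,0,0],[0,0,0.002,0,0,0,0],[0,0,0,0,0,0,0]]'
```

```text
clock: 7.65
position: [517.7, 304.2, 63.7]
ee_rot: [-0.31, 0.948, -0.021, -0.065]
contact_force: [0.5, -0.1, -0.4]
gripper_width: 8.8
grasp_force: 58.9
```

```bash
python3 -m pendant '[[0,0,0.002,0,0,0,0],[0,0,0.001,0,0,0,0],[0,0,0,0,0,0,0]]'
```

```text
clock: 7.95
position: [518.1, 304.0, 60.8]
ee_rot: [-0.311, 0.948, -0.022, -0.064]
contact_force: [1.9, -0.9, 4.7]
gripper_width: 8.7
grasp_force: 59.3
```

```bash
python3 -m pendant '[[0,0,0,0,0,0,0.012],[0,0,0,0,0,0,0.02],[0,0,0,0,0,0,0.03],[0,0,0,0,0,0,0.03],[0,0,-0.02,0,0,0,0.03],[0,0,-0.045,0,0,0,0.03],[0,0,-0.045,0,-7.9,0,0.04],[0,0,0,0,0,0,0.05]]'
python3 -c "
from h import *
d=save('wrist','pics/w7.png')
goal([420,-107.6,120],1.9)"
```

```text
clock: 8.75
position: [531.4, 314.4, 176.4]
ee_rot: [-0.312, 0.95, 0.003, 0.007]
contact_force: [1.1, 0.4, 0.5]
gripper_width: 50.2
grasp_force: 0.0
turn deg [ 0.2  0.4 34.4] before [ 338.1 -274.6   50.1] after [ 123.9 -417.2   53.1] pos [530.  313.5 173.1]
```

View pics/w7.png

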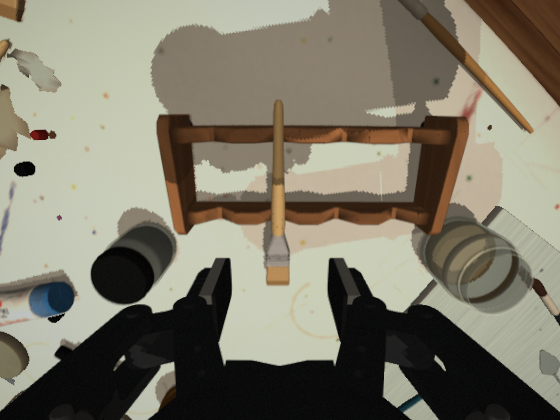

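C is seated in the second notch, running from butt (278,102) to bristles (278,280). Now D.

```bash
python3 -m pendant '[[0.0338,-0.0275,0,0,0,0,0.06],[0.0338,-0.0275,0,0,0,0,0.06],[0.0338,-0.0275,0,0,0,0,0.06],[0.0338,-0.0275,0,0,0,0,0.06],[0.0338,-0.0275,0,0,0,0,0.06],[0.0338,-0.0275,0,0,0,0,0.06],[0.0338,-0.0275,0,0,0,0,0.06],[0.0338,-0.0275,0,0,0,0,0.06],[0.0338,-0.0275,0,0,0,0,0.06],[0.0338,-0.0275,0,0,0,0,0.06]]' >/dev/null
python3 -m pendant '[[0,0,0.02,0,0,6.9,0.06],[0,0,0.02,0,0,6.9,0.06],[0,0,0.01,0,0,6.9,0.06],[0,0,0,0,0,6.9,0.06],[0,0,0,0,0,6.8,0.06],[0,0,0,0,0,0,0.06],[0,0,0,0,0,0,0.06]]'
python3 - <<'E'
from h import *
d=arm.get_image("wrist")
px=proj(d,[[350,-110,7],[469,-106,7]]);h=handle(d,px,z=6);print(h,px.round())
goal([*h["grasp"],28],h["yaw"])
E
```

```text
clock: 10.5
position: [418.9, -108.8, 118.2]
ee_rot: [-0.017, 1.0, 0.0, -0.001]
contact_force: [-0.5, -0.5, 0.1]
gripper_width: 60.4
grasp_force: 0.0
{'n': 1720, 'yaw': np.float32(0.7), 'butt': array([ 349.7, -108.5]), 'joint': array([ 470.5, -106.9]), 'L': np.float64(120.8), 'grasp': array([ 419.7, -107.6])} [[281. 130.]
 [281. 276.]]
turn deg [ 0.  -0.1  1.2] before [-0.8  1.1 90.3] after [-0.7  1.2 90.3] pos [ 419.  -108.8  118.3]
```

```bash
python3 -m pendant '[[-0.001,0.001,0.04,0,0,1,0.05],[0,0,0.03,0,0,0,0.04],[0,0,0.015,0,0,0,0.03],[0,0,0.006,0,0,0,0.022],[0,0,0.001,0,0,0,0.02],[0,0,0,0,0,0,0],[0,0,0,0,0,0,0],[0,0,0,0,0,0,0],[0,0,0,0,0,0,0]]'
```

```text
clock: 11.45
position: [420.6, -107.7, 27.3]
ee_rot: [-0.007, 1.0, 0.0, 0.001]
contact_force: [0.0, 0.5, -0.2]
gripper_width: 7.8
grasp_force: 58.9
```

```bash
python3 -m pendant '[[0,0,-0.02,0,0,0,0],[0,0,-0.045,0,0,-7,0],[0,0,-0.045,0,0,-7,0],[0,0,-0.04,0,0,-7,0],[0,0,0,0,0,-7,0],[0,0,0,0,0,-7,0],[0,0,0,0,0,0,0]]'
python3 -c "
from h import *
place(-81,100,21)"
```

```text
clock: 12.15
position: [420.0, -107.8, 177.3]
ee_rot: [-0.307, 0.952, -0.0, 0.001]
contact_force: [0.4, -0.8, -0.6]
gripper_width: 7.7
grasp_force: 58.9
turn deg [-0.   8.1 -0.3] before [-320.2  222.3   16.8] after [-320.5  220.7  -28.4] pos [ 420.  -107.8  177.3]
```

```bash
python3 -m pendant '[[-0.032,0.0222,0,0,0,0,0],[-0.032,0.0222,0,0,0,0,0],[-0.032,0.0222,0,0,0,0,0],[-0.032,0.0222,0,0,0,0,0],[-0.032,0.0222,0,0,0,0,0],[-0.032,0.0222,0,0,0,0,0],[-0.032,0.0222,0,0,0,0,0],[-0.032,0.0222,0,0,0,0,0],[-0.032,0.0222,0,0,0,0,0],[-0.032,0.0222,0,0,0,0,0],[0,0,0.03,0,8.1,0,0],[0,0,0.03,0,0,0,0]]' >/dev/null
python3 -m pendant '[[0,0,0,0,0,0,0],[0,0,0,0,0,0,0]]'
python3 - <<'E'
from h import *
place(-81,20,21);place(-81,2,21)
d=arm.get_image("wrist");s=arm.read_state();Rc=R.from_quat(s["ee_rot"])
# held handle: line fit in plane at its depth -> offset and skew in tool frame
g=s["position"]+Rc.apply([0,0,21]);b=s["position"]+Rc.apply([70,0,21]);px=proj(d,[b,g]);print(px.round())
h=handle(d,px,z=(g[2]+b[2])/2);print(h["yaw"],h["n"])
hsv=cv2.cvtColor(np.ascontiguousarray(d["image"]),cv2.COLOR_RGB2HSV)
cv2.imwrite("pics/w8.png",cv2.resize(d["image"][120:320,130:430,::-1],None,fx=2.6,fy=2.6))
E
```

```text
clock: 13.55
position: [546.2, 256.7, 116.8]
ee_rot: [-0.306, 0.949, -0.022, -0.068]
contact_force: [1.1, -0.4, -0.6]
gripper_width: 7.7
grasp_force: 58.9
turn deg [-0.  -0.2 -0.3] before [-9.7  0.7 35. ] after [-9.6  0.6 35. ] pos [546.2 256.7 116.8]
turn deg [-0.  -0.2 -0.3] before [-12.3   0.7  52.8] after [-12.1   0.6  52.8] pos [546.2 256.7 116.8]
[[279. 137.]
 [279. 278.]]
35.3 2140
```

View pics/w8.png

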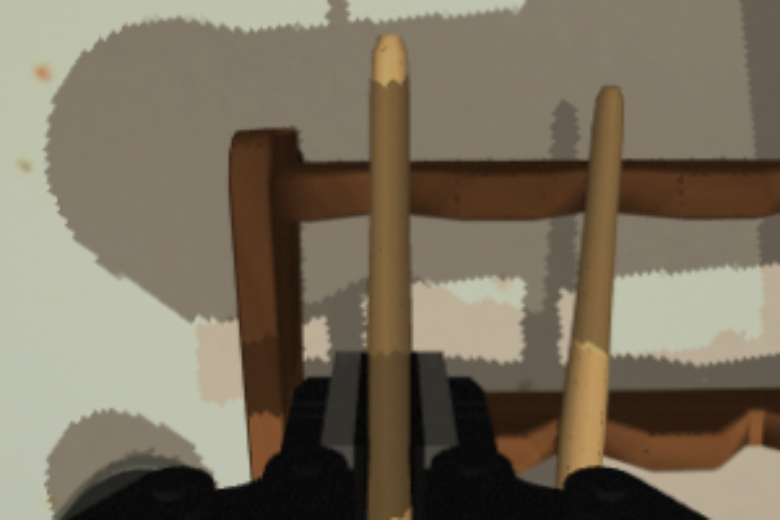

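The D handle (column 390) sits over the end notch between the cheek (300) and C (605), with clearance. Lower it carefully.

```bash
python3 -m pendant '[[-0.006,0,0.015,0,0,0,0],[-0.006,0,0.015,0,0,0,0],[0,0,0.01,0,0,0,0],[0,0,0.006,0,0,0,0],[0,0,0.004,0,0,0,0],[0,0,0,0,0,0,0]]'
python3 -c "
from h import *
place(-81,0,21)"
```

```text
clock: 14.2
position: [549.9, 259.6, 65.2]
ee_rot: [-0.307, 0.949, -0.022, -0.068]
contact_force: [-0.8, 0.3, -0.9]
gripper_width: 7.8
grasp_force: 58.9
turn deg [ 0.  -0.2 -0.3] before [-0.6  0.4  4.4] after [-0.6  0.4  4.4] pos [549.9 259.6  65.2]
```

```bash
python3 -m pendant '[[0,0,0.002,0,0,0,0],[0,0,0.001,0,0,0,0],[0,0,0.001,0,0,0,0],[0,0,0,0,0,0,0]]'
```

```text
clock: 14.6
position: [549.9, 259.6, 62.1]
ee_rot: [-0.307, 0.949, -0.022, -0.067]
contact_force: [0.3, -0.2, 0.6]
gripper_width: 7.6
grasp_force: 59.0
```

```bash
python3 -m pendant '[[0,0,0.001,0,0,0,0],[0,0,0.001,0,0,0,0],[0,0,0,0,0,0,0.011],[0,0,0,0,0,0,0.015],[0,0,0,0,0,0,0.02],[0,0,0,0,0,0,0.022],[0,0,0,0,0,0,0.022],[0,0,-0.02,0,0,0,0.022],[0,0,-0.045,0,0,0,0.022],[0,0,-0.045,0,-8.1,0,0.03],[0,0,0,0,0,0,0.05],[0,0,0,0,0,0,0.05]]'
python3 -c "
from h import *
d=save('wrist','pics/w9.png')
goal([432.4,-17.2,120],14.5)"
```

```text
clock: 15.8
position: [562.0, 268.5, 170.8]
ee_rot: [-0.308, 0.952, 0.001, 0.001]
contact_force: [-0.4, 0.6, -0.8]
gripper_width: 49.9
grasp_force: 0.0
turn deg [ 0.  -0.  21.3] before [ 271.7 -155.9   49. ] after [ 196.5 -244.    49. ] pos [561.5 268.2 169. ]
```

View pics/w9.png

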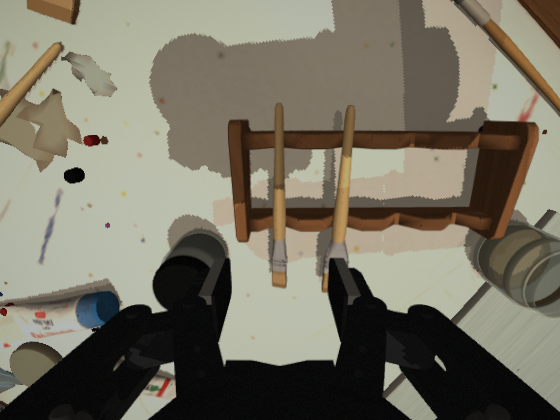

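D is seated in the end notch (278,104)–(279,285) and C is undisturbed. Now A.

```bash
python3 -m pendant '[[0.034,-0.0195,0,0,0,0,0.05],[0.034,-0.0195,0,0,0,0,0.05],[0.034,-0.0195,0,0,0,0,0.05],[0.034,-0.0195,0,0,0,0,0.05],[0.034,-0.0195,0,0,0,0,0.05],[0.034,-0.0195,0,0,0,0,0.05],[0.034,-0.0195,0,0,0,0,0.05],[0.034,-0.0195,0,0,0,7.1,0.05],[0,0,0.02,0,0,7.1,0.05],[0,0,0.02,0,0,7.1,0.05],[0,0,0.009,0,0,0,0.05]]' >/dev/null
python3 -m pendant '[[0,0,0,0,0,0,0.05],[0,0,0,0,0,0,0.05]]'
python3 - <<'E'
from h import *
d=arm.get_image("wrist")
px=proj(d,[[364.5,-34,8],[480,-5,8]]);h=handle(d,px,z=8);print(h,px.round())
goal([*h["grasp"],28],h["yaw"])
E
```

```text
clock: 17.15
position: [433.2, -17.0, 119.6]
ee_rot: [-0.128, 0.992, -0.0, -0.0]
contact_force: [-0.2, 0.5, -0.1]
gripper_width: 50.1
grasp_force: 0.0
{'n': 2001, 'yaw': np.float32(15.0), 'butt': array([364.4, -36. ]), 'joint': array([481.1,  -4.8]), 'L': np.float64(120.7), 'grasp': array([432.1, -17.9])} [[281. 128.]
 [279. 274.]]
turn deg [-0.   0.  -0.4] before [ 1.5 -0.6 92. ] after [ 1.5 -0.6 92. ] pos [433.4 -16.9 120. ]
```

```bash
python3 -m pendant '[[0.0015,-0.001,0.04,0,0,0,0.05],[0,0,0.03,0,0,0,0.04],[0,0,0.015,0,0,0,0.03],[0,0,0.006,0,0,0,0.025],[0,0,0.001,0,0,0,0.02],[0,0,0.001,0,0,0,0],[0,0,0,0,0,0,0],[0,0,0,0,0,0,0],[0,0,0,0,0,0,0]]'
```

```text
clock: 18.1
position: [432.5, -18.3, 27.6]
ee_rot: [-0.127, 0.992, 0.0, 0.001]
contact_force: [-0.8, -0.6, 3.5]
gripper_width: 12.0
grasp_force: 59.4
```

```bash
python3 -m pendant '[[0,0,-0.02,0,0,0,0],[0,0,-0.045,0,0,-7.1,0],[0,0,-0.045,0,0,-7.1,0],[0,0,-0.045,0,0,-7.1,0],[0,0,0,0,0,0,0],[0,0,0,0,0,0,0]]'
python3 -c "
from h import *
place(81,100,19.6)"
```

```text
clock: 18.7
position: [431.6, -18.5, 182.6]
ee_rot: [-0.307, 0.952, 0.0, 0.001]
contact_force: [-0.8, 0.0, -1.1]
gripper_width: 11.8
grasp_force: 58.8
turn deg [ 0.   8.2 -0.3] before [-257.3  318.9   23.8] after [-259.9  317.4  -13.1] pos [431.6 -18.5 182.6]
```

```bash
python3 -m pendant '[[-0.0257,0.0319,0,0,0,0,0],[-0.0257,0.0319,0,0,0,0,0],[-0.0257,0.0319,0,0,0,0,0],[-0.0257,0.0319,0,0,0,0,0],[-0.0257,0.0319,0,0,0,0,0],[-0.0257,0.0319,0,0,0,0,0],[-0.0257,0.0319,0,0,0,0,0],[-0.0257,0.0319,0,0,0,0,0],[-0.0257,0.0319,0,0,0,0,0],[-0.0257,0.0319,0,0,0,0,0],[0,0,0.03,0,8.2,-0.3,0],[0,0,0.03,0,0,0,0]]' >/dev/null
python3 -m pendant '[[0,0,0,0,0,0,0],[0,0,0,0,0,0,0]]'
python3 - <<'E'
from h import *
place(81,20,19.6);place(81,0,19.6)
d=save("wrist","pics/w10.png",(130,120,300,200),2.6)
E
```

```text
clock: 20.1
position: [449.4, 386.9, 120.4]
ee_rot: [-0.309, 0.948, -0.024, -0.07]
contact_force: [0.2, 0.1, -0.1]
gripper_width: 11.8
grasp_force: 58.9
turn deg [-0.1 -0.4  0. ] before [-11.9   0.4  39.7] after [-11.6   0.3  39.8] pos [449.4 386.9 120.4]
turn deg [-0.1 -0.4  0. ] before [-14.8   0.4  59.5] after [-14.4   0.3  59.6] pos [449.4 386.9 120.4]
```

View pics/w10.png

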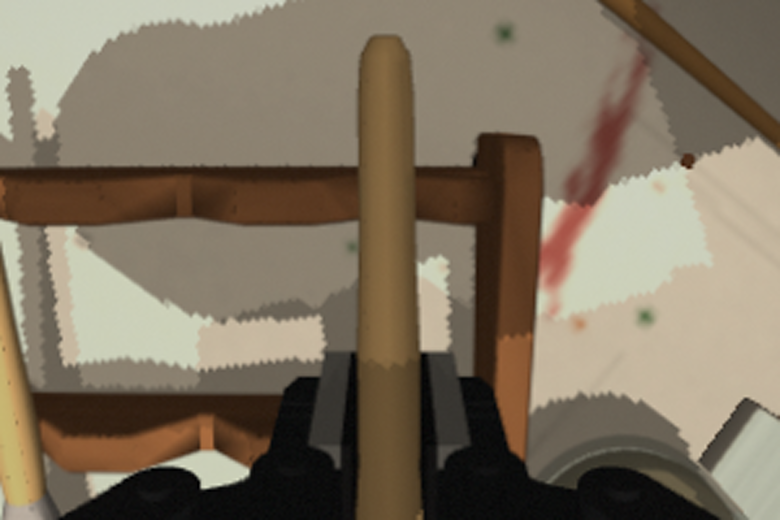

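A (column 388) hangs over the notch next to the turps-side cheek (475–540). Lowering.

```bash
python3 -m pendant '[[-0.0075,0,0.015,0,0,0,0],[-0.0065,0,0.015,0,0,0,0],[0,0,0.014,0,0,0,0],[0,0,0.008,0,0,0,0],[0,0,0.003,0,0,0,0],[0,0,0,0,0,0,0],[0,0,0,0,0,0,0]]'
python3 -c "
from h import *
place(81,0,19.6)"
```

```text
clock: 20.85
position: [455.0, 391.9, 66.2]
ee_rot: [-0.309, 0.948, -0.022, -0.067]
contact_force: [0.4, 0.1, -0.6]
gripper_width: 11.7
grasp_force: 58.9
turn deg [ 0.  -0.1  0. ] before [ 0.6 -0.4  6.9] after [ 0.6 -0.4  6.9] pos [455.  391.9  66.2]
```

```bash
python3 -m pendant '[[0,0,0.002,0,0,0,0],[0,0,0.002,0,0,0,0],[0,0,0.001,0,0,0,0],[0,0,0.001,0,0,0,0],[0,0,0,0,0,0,0]]'
```

```text
clock: 21.35
position: [454.5, 391.0, 60.4]
ee_rot: [-0.309, 0.948, -0.022, -0.068]
contact_force: [1.3, -1.4, 3.2]
gripper_width: 11.5
grasp_force: 59.2
```

```bash
python3 -m pendant '[[0,0,0,0,0,0,0.014],[0,0,0,0,0,0,0.018],[0,0,0,0,0,0,0.022],[0,0,0,0,0,0,0.025],[0,0,0,0,0,0,0.025],[0,0,-0.02,0,0,0,0.025],[0,0,-0.045,0,0,0,0.025],[0,0,-0.045,0,-8.1,0,0.03],[0,0,0,0,0,0,0.05],[0,0,0,0,0,0,0.05]]'
python3 - <<'E'
from h import *
d=save('wrist','pics/w11.png')
t=arm.get_image("top");P=plane(t,[[330,228],[341,188],[345,165]],7)[:,:2];print(P.round())
h=handle(t,[(330,230),(341,190)]);print(h)
goal([620,20,180],-13)
E
```

```text
clock: 22.35
position: [466.3, 400.6, 170.5]
ee_rot: [-0.31, 0.951, 0.001, 0.0]
contact_force: [-1.0, -0.8, -0.5]
gripper_width: 49.9
grasp_force: 0.0
[[561.  28.]
 [665.  -2.]
 [727. -13.]]
{'n': 217, 'yaw': np.float32(-14.5), 'butt': array([560.6,  29.9]), 'joint': array([672.7,   0.9]), 'L': np.float64(115.9), 'grasp': array([628.3,  12.4])}
turn deg [-0.1 -0.2 49.1] before [  99.6 -397.6  -12.1] after [-235.4 -335.6  -12.2] pos [466.1 399.9 167.8]
```

View pics/w11.png

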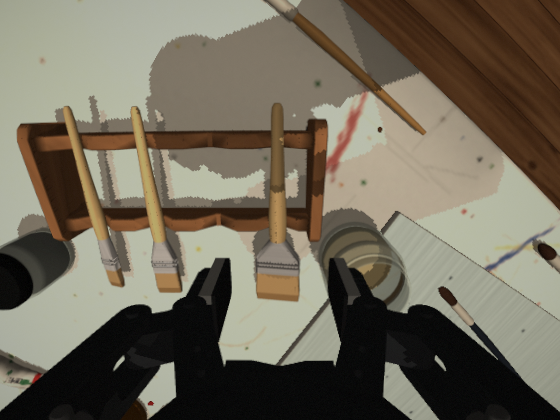

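A is seated at the turps end, (277,105)–(278,298), and C and D are still in place. That makes 15 viewed pictures by my count, one over the limit of 14. I will view no more and will check the rest numerically.

```bash
python3 -m pendant '[[0.01,-0.0398,0,0,0,0,0.05],[0.01,-0.0398,0,0,0,0,0.05],[0.01,-0.0398,0,0,0,0,0.05],[0.01,-0.0398,0,0,0,0,0.05],[0.01,-0.0398,0,0,0,0,0.05],[0.01,-0.0398,0,0,0,0,0.05],[0.01,-0.0398,0,0,0,0,0.05],[0.01,-0.0398,0,0,0,0,0.05],[0.01,-0.0398,0,0,0,0,0.05],[0.01,-0.0398,0,0,0,0,0.05]]' >/dev/null
python3 -m pendant '[[0,0,0,0,0,8.3,0.05],[0,0,0,0,0,8.3,0.05],[0,0,0,0,0,8.3,0.05],[0,0,0,0,0,8.3,0.05],[0,0,0,0,0,8.3,0.05],[0,0,0,0,0,8.3,0.05],[0,0,0,0,0,0,0.05],[0,0,0,0,0,0,0.05]]'
python3 - <<'E'
from h import *
d=arm.get_image("wrist")
px=proj(d,[[558,30.5,7],[676,0,7]]);print(px.round())
for s in(75,100,120):
    h=handle(d,px,z=7,sat=s);print(h)
goal([*h["grasp"],120],h["yaw"])
E
```

```text
clock: 24.25
position: [620.3, 19.8, 167.1]
ee_rot: [0.118, 0.993, -0.001, -0.002]
contact_force: [-0.8, 0.2, -0.8]
gripper_width: 49.9
grasp_force: 0.0
[[276. 135.]
 [274. 260.]]
{'n': 1474, 'yaw': np.float32(-14.9), 'butt': array([558.4,  29.9]), 'joint': array([674.8,  -1. ]), 'L': np.float64(120.4), 'grasp': array([626.1,  11.9])}
{'n': 1351, 'yaw': np.float32(-14.9), 'butt': array([558.4,  29.9]), 'joint': array([673.8,  -0.8]), 'L': np.float64(119.4), 'grasp': array([626.1,  11.9])}
{'n': 1228, 'yaw': np.float32(-14.9), 'butt': array([559.2,  29.6]), 'joint': array([673.7,  -0.9]), 'L': np.float64(118.5), 'grasp': array([626.8,  11.6])}
turn deg [-0.1 -0.2  1.4] before [-8.3 -6.4 47.4] after [-8.3 -6.3 47.5] pos [620.4  19.8 167.5]
```

```bash
python3 -m pendant '[[-0.0077,-0.0063,0.025,0,0,1.4,0.05],[0,0,0.022,0,0,0,0.05],[0,0,0,0,0,0,0.05],[0,0,0,0,0,0,0.05]]'
python3 - <<'E'
from h import *
d=arm.get_image("wrist")
px=proj(d,[[558,30,7],[675,-1,7]]);h=handle(d,px,z=7);print(px.round(),h)
goal([*h["grasp"],28],h["yaw"])
E
```

```text
clock: 24.7
position: [626.6, 11.8, 121.5]
ee_rot: [0.13, 0.991, -0.001, -0.001]
contact_force: [-0.1, 0.1, -0.6]
gripper_width: 50.3
grasp_force: 0.0
[[280. 127.]
 [280. 274.]] {'n': 1951, 'yaw': np.float32(-15.0), 'butt': array([558.6,  29.8]), 'joint': array([675.1,  -1.4]), 'L': np.float64(120.6), 'grasp': array([626.3,  11.7])}
turn deg [-0.1 -0.   0. ] before [ 0.8 -0.4 94.5] after [ 0.8 -0.5 94.5] pos [627.2  12.  122.5]
```

```bash
python3 -m pendant '[[0.0005,0,0.04,0,0,0,0.045],[0,0,0.03,0,0,0,0.035],[0,0,0.015,0,0,0,0.027],[0,0,0.008,0,0,0,0.022],[0,0,0.0015,0,0,0,0.02],[0,0,0,0,0,0,0],[0,0,0,0,0,0,0],[0,0,0,0,0,0,0],[0,0,0,0,0,0,0]]'
```

```text
clock: 25.65
position: [626.4, 12.1, 28.1]
ee_rot: [0.131, 0.991, -0.0, 0.0]
contact_force: [-0.3, 1.0, 2.0]
gripper_width: 10.2
grasp_force: 59.1
```

```bash
python3 -m pendant '[[0,0,-0.02,0,0,0,0],[0,0,-0.045,0,0,-8.5,0],[0,0,-0.045,0,0,-8.5,0],[0,0,-0.045,0,0,-8.5,0],[0,0,0,0,0,-8.5,0],[0,0,0,0,0,-8.5,0],[0,0,0,0,0,-8.5,0],[0,0,0,0,0,0,0],[0,0,0,0,0,0,0]]'
python3 -c "
from h import *
place(27,100,20.5)"
```

```text
clock: 26.55
position: [626.0, 12.0, 182.1]
ee_rot: [-0.307, 0.952, -0.0, -0.001]
contact_force: [-0.4, -0.8, -1.5]
gripper_width: 10.2
grasp_force: 58.8
turn deg [ 0.   7.9 -0.3] before [-82.2 353.8  21.9] after [-86.5 353.3   9.9] pos [626.   12.  182.1]
```

```bash
python3 -m pendant '[[-0.0082,0.0354,0,0,0,0,0],[-0.0082,0.0354,0,0,0,0,0],[-0.0082,0.0354,0,0,0,0,0],[-0.0082,0.0354,0,0,0,0,0],[-0.0082,0.0354,0,0,0,0,0],[-0.0082,0.0354,0,0,0,0,0],[-0.0082,0.0354,0,0,0,0,0],[-0.0082,0.0354,0,0,0,0,0],[-0.0082,0.0354,0,0,0,0,0],[-0.0082,0.0354,0,0,0,0,0],[0,0,0.03,0,7.9,-0.3,0],[0,0,0.03,0,0,0,0]]' >/dev/null
python3 -m pendant '[[0,0,0,0,0,0,0],[0,0,0,0,0,0,0]]'
python3 - <<'E'
from h import *
place(27,20,20.5);place(27,0,20.5)
d=arm.get_image("wrist");s=arm.read_state();Rc=R.from_quat(s["ee_rot"])
im=cv2.cvtColor(np.ascontiguousarray(d["image"]),cv2.COLOR_RGB2HSV)
b=proj(d,s["position"]+Rc.apply([[70,0,20.5],[20,0,20.5]]));print(b.round(1))
for y in(150,180,210,240):  # handle edges per row
    r=im[y];m=np.where((r[240:320,1]>75)&(r[240:320,0]<27)&(r[240:320,2]>75))[0]+240;print(y,m.min() if len(m) else 0,m.max() if len(m) else 0,m.mean() if len(m) else 0)
E
```

```text
clock: 27.95
position: [481.6, 344.1, 122.5]
ee_rot: [-0.31, 0.948, -0.022, -0.067]
contact_force: [0.8, -0.8, 0.2]
gripper_width: 9.9
grasp_force: 58.9
turn deg [-0.  -0.   0.1] before [-11.2  -0.1  41. ] after [-11.1  -0.1  41. ] pos [481.6 344.1 122.5]
turn deg [-0.  -0.   0.1] before [-14.   -0.1  60.8] after [-13.9  -0.1  60.8] pos [481.6 344.1 122.5]
[[279.1 136.6]
 [279.1 242.1]]
150 271 287 279.0
180 270 288 279.0
210 270 288 279.0
240 269 289 279.0
```

Held straight and centred. Lower it.

```bash
python3 -m pendant '[[-0.007,0,0.015,0,0,0,0],[-0.007,0,0.015,0,0,0,0],[0,0,0.014,0,0,0,0],[0,0,0.01,0,0,0,0],[0,0,0.003,0,0,0,0],[0,0,0.001,0,0,0,0],[0,0,0,0,0,0,0],[0,0,0,0,0,0,0]]'
python3 -c "
from h import *
place(27,0,20.5)"
```

```text
clock: 28.8
position: [486.4, 348.0, 63.6]
ee_rot: [-0.31, 0.948, -0.021, -0.066]
contact_force: [-0.0, -0.7, -0.2]
gripper_width: 10.4
grasp_force: 58.9
turn deg [0.  0.1 0.1] before [ 0.4 -0.5  3.4] after [ 0.4 -0.5  3.4] pos [486.4 348.   63.6]
```

```bash
python3 -m pendant '[[0,0,0.0015,0,0,0,0],[0,0,0.001,0,0,0,0],[0,0,0.001,0,0,0,0],[0,0,0,0,0,0,0]]'
```

```text
clock: 29.2
position: [486.7, 347.8, 61.2]
ee_rot: [-0.311, 0.948, -0.021, -0.065]
contact_force: [1.6, -2.0, 7.2]
gripper_width: 10.5
grasp_force: 59.6
```

```bash
python3 -m pendant '[[0,0,0,0,0,0,0.013],[0,0,0,0,0,0,0.017],[0,0,0,0,0,0,0.021],[0,0,0,0,0,0,0.023],[0,0,0,0,0,0,0.023],[0,0,-0.02,0,0,0,0.023],[0,0,-0.045,0,0,0,0.023],[0,0,-0.045,0,-8,0,0.03],[0,0,-0.03,0,0,0,0.03],[0,0,0,0,0,0,0.03],[0,0,0,0,0,0,0.03],[0,0,0,0,0,0,0.03]]'
python3 - <<'E'
from h import *
d=arm.get_image("wrist");T=R.from_euler("z",YAW,degrees=True)
hsv=cv2.cvtColor(np.ascontiguousarray(d["image"]),cv2.COLOR_RGB2HSV)
W=lambda p:T.apply(np.atleast_2d(p))+[*C0,0]
for n,y in zip("ABCD",(81,27,-27,-81)):
    # seated: butt at rest x=55-119, z=33+16.5; scan between tail and gap for wood colour crossing centre
    out=[]
    for x in(-58,-50,-15,0,15):
        z=33+(55-x)*np.tan(np.radians(8)); Y=np.arange(y-18,y+18.1,.5)
        p=proj(d,W([[x,v,z] for v in Y])).round().astype(int)
        if p.min()<0 or (p[:,1]>=420).any() or (p[:,0]>=560).any(): out.append(None);continue
        c=hsv[p[:,1],p[:,0]];m=(c[:,1]>75)&(c[:,0]<27)&(c[:,2]>70);out.append((round(float(Y[m].mean()-y),1),round(float(m.sum()*.5),1)) if m.any() else 0)
    print(n,"(offset,width) at x=-58,-50,-15,0,15:",out)
E
```

```text
clock: 30.4
position: [497.4, 356.0, 196.9]
ee_rot: [-0.311, 0.95, -0.0, -0.001]
contact_force: [0.5, -0.3, 0.6]
gripper_width: 30.0
grasp_force: 0.0
A (offset,width) at x=-58,-50,-15,0,15: [(-0.5, 8.5), (0.7, 11.0), (-0.2, 11.0), (-1.0, 12.5), (-0.8, 15.0)]
B (offset,width) at x=-58,-50,-15,0,15: [(-0.5, 7.5), (-0.5, 9.5), (-0.8, 10.0), (-1.2, 11.0), (-0.8, 14.0)]
C (offset,width) at x=-58,-50,-15,0,15: [(-0.8, 7.0), (-0.5, 8.5), (-0.2, 10.0), (-0.2, 11.0), (0.0, 12.5)]
D (offset,width) at x=-58,-50,-15,0,15: [(-0.8, 7.0), (-0.8, 8.0), (-0.5, 9.5), (0.2, 10.0), (1.9, 14.5)]
```

All four handles lie within about 1–2 mm of their notch lines.

```bash
python3 -c "
from bench import arm
print(arm.job_done())"
```

```text
the job is handed in; nothing more can be done
None
```

I handed the job in at about 30 s with all four brushes in the notches, widest to narrowest (A, B, C, D) from the turps jar and bristles out past the low rail; the jars were left alone, the final check was numeric only, and I viewed 15 pictures, one over the limit of 14.

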